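# Close up the filter housing

### The job

Close up the filter housing: tighten the four wing knobs of its cover crosswise in two passes so that the cover goes down square on its gasket - first give each about a eighth of a turn clockwise, always following a knob with the one diagonally opposite, then go round crosswise again and turn each one fully tight to its stop. Also shut the drain cock by swinging its red lever clockwise to the stop across the pipe. Leave the tools and the tray lying about where they are.

Things in the scene. Friction and masses are not known exactly. Their poses are not given: they have to be found in the camera images.
- housing: blue cast filter housing with a square cover, 140 x 140 mm, fixed to the bench; origin at the centre of its underside on the bench top, z up, x away from the robot (turned by up to about 0.3 rad), y to the robot's left. Four studs stand at (+-50, +-50) mm in x, y of this frame, each carrying a wing knob; a brass drain cock with a red lever sticks out on its +y side
- cover: loose aluminium cover plate, 140 x 140 x 8 mm, sight glass (54 mm across, 4 mm proud) in its middle, held on the four studs; lies on a black rubber gasket that gives up to 5 mm at 1.5 N/mm in each corner. Origin at the centre of its underside, 66 mm above the bench at the start (upper side 74 mm); tightened, it sinks about 3 mm. It tips if one corner is pulled down far ahead of the others
- knob_near_left (a joint): angle of the black wing knob on the stud nearer to the robot, on the left (housing x -50, y +50 mm): grows clockwise seen from above (tightening), from 0 (loose) to a hard stop at 1.65 rad (fully tight); starts between 0 and 0.15. At 0 the wing lies along the housing's x axis, at value q it is turned clockwise by q. It stays where it is left, needs about 0.07 N m and sinks 2.3 mm per rad
- grip_near_left (a point): middle of the wing of the same near left knob, on the knob's axis. The wing is a bar 46 mm long, 12 mm thick (grip it across this, from above) and 20 mm high, reaching 10 mm above and below this point; its underside is about 13 mm above the cover. The point's x axis lies along the wing, z up
- knob_near_right (a joint): angle of the black wing knob on the stud nearer to the robot, on the right (housing x -50, y -50 mm): grows clockwise seen from above (tightening), from 0 (loose) to a hard stop at 1.65 rad (fully tight); starts between 0 and 0.15. At 0 the wing lies along the housing's x axis, at value q it is turned clockwise by q. It stays where it is left, needs about 0.07 N m and sinks 2.3 mm per rad
- grip_near_right (a point): middle of the wing of the same near right knob, on the knob's axis. The wing is a bar 46 mm long, 12 mm thick (grip it across this, from above) and 20 mm high, reaching 10 mm above and below this point; its underside is about 13 mm above the cover. The point's x axis lies along the wing, z up
- knob_far_left (a joint): angle of the black wing knob on the stud farther from the robot, on the left (housing x +50, y +50 mm): grows clockwise seen from above (tightening), from 0 (loose) to a hard stop at 1.65 rad (fully tight); starts between 0 and 0.15. At 0 the wing lies along the housing's x axis, at value q it is turned clockwise by q. It stays where it is left, needs about 0.07 N m and sinks 2.3 mm per rad
- grip_far_left (a point): middle of the wing of the same far left knob, on the knob's axis. The wing is a bar 46 mm long, 12 mm thick (grip it across this, from above) and 20 mm high, reaching 10 mm above and below this point; its underside is about 13 mm above the cover. The point's x axis lies along the wing, z up
- knob_far_right (a joint): angle of the black wing knob on the stud farther from the robot, on the right (housing x +50, y -50 mm): grows clockwise seen from above (tightening), from 0 (loose) to a hard stop at 1.65 rad (fully tight); starts between 0 and 0.15. At 0 the wing lies along the housing's x axis, at value q it is turned clockwise by q. It stays where it is left, needs about 0.07 N m and sinks 2.3 mm per rad
- grip_far_right (a point): middle of the wing of the same far right knob, on the knob's axis. The wing is a bar 46 mm long, 12 mm thick (grip it across this, from above) and 20 mm high, reaching 10 mm above and below this point; its underside is about 13 mm above the cover. The point's x axis lies along the wing, z up
- drain_lever (a joint): red lever of the drain cock: 0 = open (lever along the pipe, straight out from the housing, its +y); grows as it is swung clockwise seen from above; 1.57 = shut, at its stop, lever square across the pipe (housing's +x). Starts between 0 and 0.25; stays where it is left, needs about 0.08 N m, so 1.6 N at 50 mm
- drain_lever_tip (a point): a point near the outer end of that lever, 60 mm from its pivot, at mid-thickness, 50 mm above the bench. The lever is 13 mm wide, 9 mm thick and ends 11 mm beyond this point; below its outer half is free space down to the bench
- drain_pivot (a point): point on the lever's upright pivot axis, 50 mm above the bench, 93 mm from the housing's middle on its +y side
- parallel1: ground steel parallel bar, 100 x 12 x 24 mm, lying on the bench; not used
- hex_key: black L-shaped hex key, 88 x 33 mm, lying on the bench; not used
- blue_tray: small blue tray of screws, 87 x 72 x 22 mm, standing on the bench; not used

How it is judged:
On the way, in this order (a step that is already met when the one before it is completed fails the run):
1. first pass: two diagonally opposite knobs partly tightened (0.45 to 1.25 rad) while the other two are still loose (below 0.35 rad) (((value of joint knob_near_left between 0.45 and 1.25 rad and value of joint knob_far_right between 0.45 and 1.25 rad and value of joint each of knob_near_right, knob_far_left below 0.35 rad) or (value of joint knob_near_right between 0.45 and 1.25 rad and value of joint knob_far_left between 0.45 and 1.25 rad and value of joint each of knob_near_left, knob_far_right below 0.35 rad))), for 0.1 s.
2. first pass done: all four knobs partly tightened (0.45 to 1.25 rad), none fully (value of joint knob_near_left between 0.45 and 1.25 rad and value of joint knob_near_right between 0.45 and 1.25 rad and value of joint knob_far_left between 0.45 and 1.25 rad and value of joint knob_far_right between 0.45 and 1.25 rad), for 0.1 s.
3. second pass: two diagonally opposite knobs fully tight (over 1.5 rad) while the other two are still only partly tightened (0.45 to 1.25 rad) (((value of joint each of knob_near_left, knob_far_right above 1.5 rad and value of joint knob_near_right between 0.45 and 1.25 rad and value of joint knob_far_left between 0.45 and 1.25 rad) or (value of joint each of knob_near_right, knob_far_left above 1.5 rad and value of joint knob_near_left between 0.45 and 1.25 rad and value of joint knob_far_right between 0.45 and 1.25 rad))), for 0.1 s.
At the end, for the whole second after the job is handed in: All four knobs are fully tight (over 1.5 rad of 1.65), the cover is at rest, square (within 0.01 rad of level) and pulled down on its gasket (its underside less than 64.5 mm above the bench), and the drain lever is shut (over 1.4 rad of 1.57) (value of joint each of knob_near_left, knob_near_right, knob_far_left, knob_far_right above 1.5 rad and value of joint drain_lever above 1.4 rad and angle between cover's own z axis and vertical below 0.01 rad and z of cover in the frame of housing below 0.0645 m and linear speed of cover below 0.02 m/s); the robot touches nothing.
It fails at once if the cover is cocked by more than 0.021 rad because one knob has been run down far ahead of the others (angle between cover's own z axis and vertical above 0.021 rad).
It fails at once if the parallel bar, hex key or tray is shifted by more than 30 mm (distance of any of parallel1, hex_key, blue_tray from where it was at the start of the episode above 0.03 m).
It also fails if it takes over 72 s, if anything falls off the work surface, if the arm or the gripper's body presses on something with over 40 N, if the wrist force passes 120 N, or if a joint passes its speed limit or range.

### The arm

A 6-joint arm with a two-finger parallel gripper is mounted at the origin on a cart in front of the work surface, level with it; the furniture and walls round the work are solid. World frame = base frame: x ahead of the robot, y to its left, z up, the work surface at z = 0. Lengths are in m, angles in rad, forces in N, time in s.
With the tool pointing down it reaches from about 0.375 to 0.975 m from the base axis. Payload 3.8 kg.
Tool frame: the origin (TCP) lies on the centre line of the jaws, within the pads' length; the fingertips stand 17 mm ahead of it and the grasp point (between the pads) lies 2 mm behind it (bot.tip_extent is the distance from the TCP to the fingertips, in m); z points along the fingers, y is the line along which they close (so a half turn about z gives the same grasp; the last joint's range is limited). The gripper opens to 85 mm and grips with 20 to 120 N. Pads are 22 mm wide; open, the fingers measure 114 mm over their backs; the gripper's body (76 mm by 85 mm) begins 54 mm behind the grasp point. The pads swing forward as they close: fully open they stand 13 mm farther back than shut.
Start: joints at [-1.38, 0.264, 1.604, -0, 1.274, -0.037], TCP at [0.152, -0.658, 0.248] pointing down, gripper open.
Joint ranges: [-2.63, 2.63], [-0.94, 2.18], [0.31, 2.57], [-1.31, 4.45], [0, 2.66], [-2.55, 2.55]. Speed limits (rad/s): [2.57, 2.57, 3.14, 3.14, 3.14, 3.14].

### API

Orientations are given as a rotation vector (axis times angle).
In Python, from workcell import readout, read_camera, finish_job, bot gives the robot as it stands.
- The arm moves only by the tool jog_arm, never from a script. Its argument "deltas" is one flat list of numbers, 7 for each row, row after row: the shift along the tool's x, y, z in m, then the turn, a rotation vector about the tool's x, y, z in degrees, then the gripper command: -1 is shut, 1 is fully open, values between are in proportion. A call has 1 to 8 rows; each row is the pose to reach, as a shift and turn from the pose commanded when the call began, along the tool's axes at that moment; what a row does not reach only later rows make up. A row lasts 1/10 s, in which the tool goes at most 50 mm and 8.59 degrees, less where a joint would pass 70% of its speed; a pose out of reach is approached as far as the arm can. A call with a gripper value outside its range is refused whole. The fingers move at their own pace and stop on an object; "squeeze" is the grip in N (left out, the last holds). Time passes only in rows, so rows that repeat a pose let the fingers close. It gives the time, the measured TCP pose, the force, the opening and the grip force at its end, in the units of the state.
- readout.read_state(): the state, without advancing time (a new reading comes with each control period).
- read_camera(name): name is "side" or "top"; returns a dict with "color" (420x560x3 uint8, blue, green, red), "fx", "fy", "cx", "cy" (pixels), "origin" and "attitude" of the camera in the world. Camera axes: x right, y down, z forward; pixel columns grow to the right and rows downward; lengths in m; the calibration is good to about 2 mm. A picture is of the moment at which its call begins. There is no depth.
- finish_job(): hands the job in; it is judged then, once.
The state is a dict: "time": time; "q": joint angles; "joint_vel": joint speeds; "joint_torque": joint torques, N m; "tool_pos": TCP position; "tcp_rot": TCP orientation; "wrist_force": force on the tool from outside, world axes, zero at the start; "torque": the same for the moment, N m; "width": opening from 0.0 (shut) to 1.0 (fully open); "grip_force": force on a finger pad.
Only numpy, scipy, OpenCV 4.12 (cv2) and the standard library are available. Lean on these libraries where they do the work, as an engineer would, in place of code of your own. Each camera call takes 0.05 s, during which the arm holds its last target. There are 200 camera calls.

## Working session

There is one attempt and no reset: what is moved stays moved. The work goes in short steps, Python scripts to look and compute and a tool call to move; the robot and the scene stay as the last step left them, time stands still between calls to the robot, and variables do not carry over. Pictures are saved under pics/ and viewed, at most 10 in all, crops included, and the job is handed in when it is done.

Besides the shell and the picture viewer there is one more tool, called after "Request:" by a JSON object that holds its "op" and its "data". jog_arm: Moves the arm, as the interface text tells. Its arguments: {"type":"object","properties":{"deltas":{"type":"array"},"squeeze":{"type":"number"}},"required":["deltas"]}

```bash
mkdir -p pics; ls
python3 - <<'E'
from workcell import readout, read_camera, bot
import cv2
for n in("top","side"):
    c=read_camera(n); cv2.imwrite(f"pics/{n}0.png",c["color"]); print(n,{k:v for k,v in c.items() if k!="color"})
s=readout.read_state(); print(s); print(bot.tip_extent,[a for a in dir(bot) if a[0]!='_'])
E
```

```text
pics
top {'fx': 528.1035401859508, 'fy': 528.1035401859508, 'cx': 279.9267570783444, 'cy': 203.9406776656344, 'origin': array([0.35653464, 0.14010554, 1.10440504]), 'attitude': array([-2.07085807,  2.14012132, -0.24671836])}
side {'fx': 410.13130389933053, 'fy': 410.13130389933053, 'cx': 281.6416895115024, 'cy': 212.51213279612855, 'origin': array([ 0.1315444 , -0.52891622,  0.5056585 ]), 'attitude': array([-1.97411234,  0.61364634, -0.37873722])}
{'time': 0.1, 'q': array([-1.37990241e+00,  2.64686971e-01,  1.60526586e+00,  1.99097532e-05,
        1.27372244e+00, -3.69372634e-02]), 'joint_vel': array([-0.00102294, -0.00025558, -0.00348342,  0.00028636, -0.0003511 ,
        0.00064037]), 'joint_torque': array([ 6.91614787e-04, -5.16707826e+01, -3.68590343e+01, -1.63402194e-05,
        6.34375130e-03,  2.71636043e-05]), 'tool_pos': array([ 0.15231627, -0.6569271 ,  0.24706498]), 'tcp_rot': array([-3.11916743e+00, -3.56857560e-01,  2.21622870e-04]), 'wrist_force': array([-0.09375019, -0.44325029,  0.48804192]), 'torque': array([-0.01020161,  0.01562368,  0.00877588]), 'grip_force': 0.0, 'width': 0.9996215743543466}
0.017 ['MotionError', 'tip_extent']
```

View pics/top0.png

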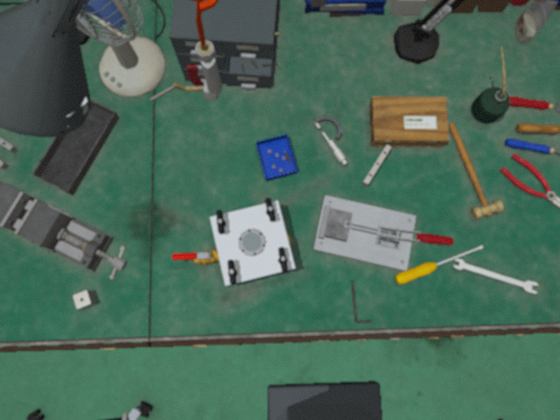

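View pics/side0.png

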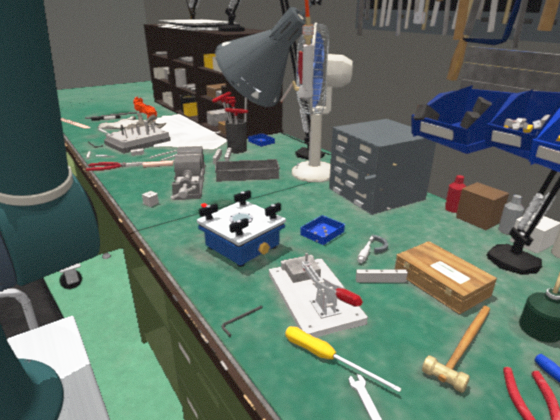

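The top view shows the housing's cover centred near (252,243), with its four black knobs at about (222,220), (270,209), (233,271) and (283,260). The red lever runs left from (215,257) to (173,257), and the tray is at (277,157). I'll enlarge that area.

Run:
```python
import cv2
i=cv2.imread("pics/top0.png")[190:300,165:310]
cv2.imwrite("pics/c0.png",cv2.resize(i,None,fx=5.4,fy=5.4,interpolation=cv2.INTER_CUBIC))
```

```text
(no output)
```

View pics/c0.png

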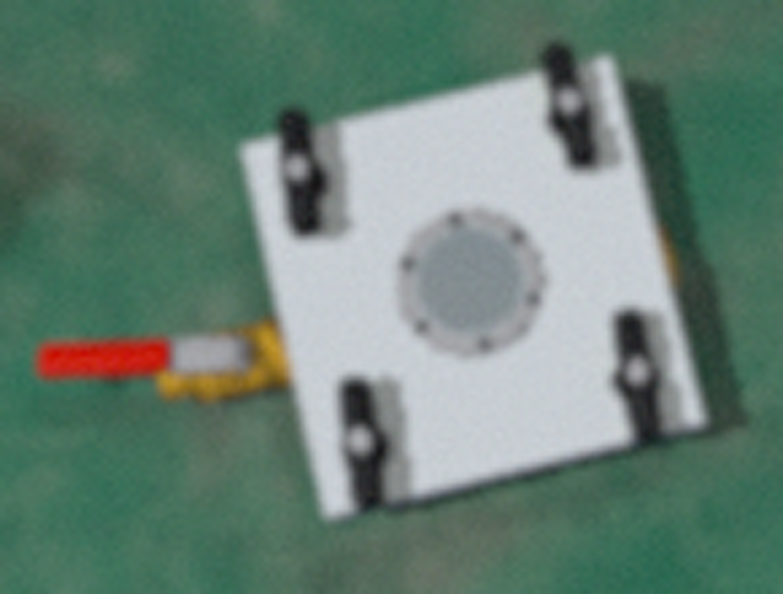

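The crop shows, in crop pixels:
- **Cover corners:** FL(242,146), FR(611,56), NR(708,424), NL(325,520).
- **Sight glass:** (473,281).
- **Wing ends:** FL (294,112)-(307,232), FR (557,48)-(583,165), NR (630,313)-(649,440), NL (354,382)-(368,505).
- **Lever:** red tip at (38,361), inner end near (250,353).

```bash
cat > h.py <<'E'
import numpy as np
from scipy.spatial.transform import Rotation as R
def ray(c,u,v,z):
    d=R.from_rotvec(c["attitude"]).apply([(u-c["cx"])/c["fx"],(v-c["cy"])/c["fy"],1])
    o=np.array(c["origin"]); return (o+d*(z-o[2])/d[2])[:2]
def crop(c,u,v,z): return ray(c,165+(u+.5)/5.4-.5,190+(v+.5)/5.4-.5,z)
E
python3 - <<'E'
from h import *
from scipy.optimize import least_squares
c=dict(fx=528.10354,fy=528.10354,cx=279.92676,cy=203.94068,origin=[.35653464,.14010554,1.10440504],attitude=[-2.07085807,2.14012132,-.24671836])
P=[(242,146),(611,56),(708,424),(325,520)]
L=np.array([[70,70],[70,-70],[-70,-70],[-70,70]])/1e3
W=np.array([crop(c,*p,.074) for p in P]); print(W)
rot=lambda a:np.array([[np.cos(a),-np.sin(a)],[np.sin(a),np.cos(a)]])
f=lambda p:((L@rot(p[2]).T+p[:2])-W).ravel()
r=least_squares(f,[.4,.2,0]); x=r.x; print(x,np.degrees(x[2]),"res mm",r.fun*1e3)
print("glass",crop(c,473,281,.078))
for n,l,e in zip(["FL","FR","NR","NL"],[(.05,.05),(.05,-.05),(-.05,-.05),(-.05,.05)],[(294,112,307,232),(557,48,583,165),(630,313,649,440),(354,382,368,505)]):
    a,b=crop(c,*e[:2],.102),crop(c,*e[2:],.102); d=a-b
    print(n,"stud",rot(x[2])@l+x[:2],"mid",(a+b)/2,"len",np.hypot(*d),"q",x[2]-np.arctan2(d[1],d[0]))
pv=rot(x[2])@[0,.093]+x[:2]; t=crop(c,38,361,.0545); d=t-pv
print("pivot",pv,"tip",t,np.hypot(*d),"q",x[2]+np.pi/2-np.arctan2(d[1],d[0]))
a=crop(c,250,353,.0545)-t;print("lever dir",np.arctan2(-a[1],-a[0]), x[2]+np.pi/2)
E
```

```text
[[0.5711228  0.26884313]
 [0.60078627 0.1318515 ]
 [0.46331047 0.10130964]
 [0.43356444 0.23966652]]
[0.51719599 0.1854177  0.21315757] 12.213029303781537 res mm [-0.31935055 -0.2013943  -0.36623345 -0.04125281  0.27807333  0.88401233
  0.40751067 -0.64136523]
glass [0.51751176 0.18470883]
FL stud [0.55548703 0.24486344] mid [0.55522299 0.24448522] len 0.04408157178670184 q 0.11569473664664452
FR stud [0.57664174 0.14712666] mid [0.57606612 0.14744281] len 0.04411661585220457 q 0.02877524458903513
NR stud [0.47890496 0.12597195] mid [0.47799904 0.12582177] len 0.045294496643845675 q 0.09957296880556052
NL stud [0.45775025 0.22370874] mid [0.45770291 0.22411027] len 0.04331226021309028 q 0.11267230655823657
pivot [0.49752212 0.2763129 ] tip [0.49665491 0.34675459] 0.07044701978805612 q 0.20084713939993826
lever dir 1.575894986326999 1.7839538997884352
```

```bash
cat > plan.py <<'E'
import numpy as np
H=np.array([.5172,.1854]); YAW=.2132
rot=lambda a:np.array([[np.cos(a),-np.sin(a)],[np.sin(a),np.cos(a)]])
K={n:rot(YAW)@l+H for n,l in dict(FL=(.05,.05),FR=(.05,-.05),NR=(-.05,-.05),NL=(-.05,.05)).items()}
def delta(p0,a0,p1,a1):  # poses xyz, yaw deg -> tool shift (mm), turn about z (deg)
    d=np.array(p1)-p0; c,s=np.cos(np.radians(a0)),np.sin(np.radians(a0))
    return np.round([1e3*(c*d[0]+s*d[1]),1e3*(s*d[0]-c*d[1]),-1e3*d[2],a0-a1],1)
E
python3 - <<'E'
from plan import *
z=.16
print("start->FR",delta([.1523,-.658,.248],13.05,[*K["FR"],z],187.6))
for nm,a,b in(("pass1",142.6,187.6),("1to2",142.6,142.6),("pass2",95.6,142.6)):
    print(nm)
    for p,q in(("FR","NL"),("NL","NR"),("NR","FL"),("FL","FR")): print(p,q,delta([*K[p],z],a,[*K[q],z],b))
pv=rot(YAW)@[0,.093]+H; y=np.degrees(YAW)
def push(q,gap):
    t=YAW+np.pi/2-q; u=np.array([np.cos(t),np.sin(t)]); n=np.array([u[1],-u[0]])
    return [*(pv+.055*u-(.0175+gap)*n),.056], 180+np.degrees(YAW-q)
P0=push(.1,.010); print("FL->lever",delta([*K["FL"],z],95.6,[*P0[0][:2],z],P0[1]),P0)
for q,g in((.2,.002),(.35,0),(.5,0),(.65,0),(.8,0),(.95,0),(1.1,0),(1.25,0),(1.4,0),(1.5,0),(1.57,0),(1.57,-.002),(1.57,.015)):
    print(q,g,delta(*P0,*push(q,g)))
E
```

```text
start->FR [ 595.2 -688.5   88.  -174.5]
pass1
FR NL [141.  -11.4  -0.  -45. ]
NL NR [-76.2 -64.8  -0.  -45. ]
NR FL [ 11.4 141.   -0.  -45. ]
FL FR [-76.2 -64.8  -0.  -45. ]
1to2
FR NL [141.  -11.4  -0.    0. ]
NL NR [-76.2 -64.8  -0.    0. ]
NR FL [ 11.4 141.   -0.    0. ]
FL FR [-76.2 -64.8  -0.    0. ]
pass2
FR NL [  87.8 -110.9   -0.   -47. ]
NL NR [-99.3  11.5  -0.  -47. ]
NR FL [110.9  87.8  -0.  -47. ]
FL FR [-99.3  11.5  -0.  -47. ]
FL->lever [ 91.5 -83.   -0.  -90.9] ([np.float64(0.4639855631929099), np.float64(0.3278360005484813), 0.056], np.float64(186.48588224088093))
0.2 0.002 [-13.6   1.7  -0.    5.7]
0.35 0 [-24.2   2.6  -0.   14.3]
0.5 0 [-32.8   2.5  -0.   22.9]
0.65 0 [-41.3   1.   -0.   31.5]
0.8 0 [-49.5  -1.7  -0.   40.1]
0.95 0 [-57.3  -5.6  -0.   48.7]
1.1 0 [-64.3 -10.6  -0.   57.3]
1.25 0 [-70.6 -16.6  -0.   65.9]
1.4 0 [-75.8 -23.4  -0.   74.5]
1.5 0 [-78.7 -28.4  -0.   80.2]
1.57 0 [-80.5 -32.1  -0.   84.2]
1.57 -0.002 [-80.7 -34.   -0.   84.2]
1.57 0.015 [-79.  -17.1  -0.   84.2]
```

Request:
{"op": "jog_arm", "data": {"deltas": [0.025,-0.029,0,0,0,-7.5,1,0.05,-0.058,0,0,0,-15,1,0.075,-0.087,0,0,0,-22.5,1,0.1,-0.116,0,0,0,-30,1,0.125,-0.145,0,0,0,-37.5,1,0.15,-0.174,0,0,0,-45,1,0.175,-0.203,0,0,0,-52.5,1,0.2,-0.23,0,0,0,-60,1], "squeeze": 30}}

```text
time: 0.9
tool_pos: [0.2955, -0.3865, 0.2478]
tcp_rot: [-2.519, -1.876, -0.0]
wrist_force: [0.8, -1.3, -0.2]
width: 1.003
grip_force: 0.0
```

Run:
```python
from plan import *
m=[.436,-.12,.2]
print(delta([.2955,-.3875,.248],73.05,m,133.05),delta(m,133.05,[*K["FR"],.16],187.6))
```

```text
[296.8  56.4  48.  -60. ] [ 99.2 285.1  40.  -54.5]
```

Request:
{"op": "jog_arm", "data": {"deltas": [0.037,0.007,0.006,0,0,-7.5,1,0.074,0.014,0.012,0,0,-15,1,0.111,0.021,0.018,0,0,-22.5,1,0.148,0.028,0.024,0,0,-30,1,0.185,0.035,0.03,0,0,-37.5,1,0.222,0.042,0.036,0,0,-45,1,0.26,0.049,0.042,0,0,-52.5,1,0.297,0.0564,0.048,0,0,-60,1]}}

```text
time: 1.7
tool_pos: [0.436, -0.119, 0.1998]
tcp_rot: [-1.243, -2.885, 0.0]
wrist_force: [0.6, -0.2, -0.0]
width: 0.999
grip_force: 0.0
```

Request:
{"op": "jog_arm", "data": {"deltas": [0.013,0.04,0.005,0,0,-8,0.2,0.028,0.08,0.01,0,0,-16,0.2,0.042,0.12,0.016,0,0,-24,0.1,0.056,0.16,0.022,0,0,-32,0,0.07,0.2,0.028,0,0,-40,0,0.084,0.24,0.034,0,0,-48,0,0.0992,0.285,0.04,0,0,-54.5,0,0.0992,0.285,0.04,0,0,-54.5,0]}}

```text
time: 2.5
tool_pos: [0.5777, 0.1508, 0.1588]
tcp_rot: [0.216, -3.134, -0.003]
wrist_force: [-0.2, -0.7, 0.7]
width: 0.499
grip_force: 0.0
```

Run:
```python
from plan import *
from h import R
from workcell import readout
s=readout.read_state(); x=R.from_rotvec(s["tcp_rot"]).apply([1,0,0]); y=R.from_rotvec(s["tcp_rot"]).apply([0,0,1])
a=np.degrees(np.arctan2(x[1],x[0]))%360
print(s["time"],s["tool_pos"],K["FR"],a,y,s["q"],s["width"],delta(s["tool_pos"],a,[*K["FR"],.16],187.6))
```

```text
2.5 [0.57768417 0.15082959 0.15878143] [0.57664737 0.14711148] 187.88973849286123 [-4.54301337e-04  1.56549657e-03 -9.99998671e-01] [ 2.12773408e-01  1.89180385e-01  1.86657306e+00  1.83795751e-03
  1.08595338e+00 -1.49658135e+00] 0.4989733869803737 [ 1.5 -3.5 -1.2  0.3]
```

Request:
{"op": "jog_arm", "data": {"deltas": [0,0,0,0,0,0,0,0,0,0,0,0,0,0]}}

```text
time: 2.7
tool_pos: [0.5756, 0.1456, 0.1598]
tcp_rot: [0.206, -3.133, 0.001]
wrist_force: [0.2, -0.6, -0.5]
width: 0.499
grip_force: 0.0
```

Request:
{"op": "jog_arm", "data": {"deltas": [0,0,0.025,0,0,0,0,0,0,0.045,0,0,0,0,0,0,0.058,0,0,0,0,0,0,0.061,0,0,0,0,0,0,0.061,0,0,0,0]}}

```text
time: 3.2
tool_pos: [0.576, 0.1456, 0.0992]
tcp_rot: [0.205, -3.134, 0.0]
wrist_force: [0.3, 0.1, 0.7]
width: 0.502
grip_force: 0.0
```

Run:
```python
from plan import *
from h import R
from workcell import readout,read_camera
import cv2
s=readout.read_state(); print(s["time"],s["tool_pos"],K["FR"],s["wrist_force"],delta(s["tool_pos"],187.6,[*K["FR"],.099],187.6))
i=read_camera("side")["color"][150:280,160:320]
cv2.imwrite("pics/s1.png",cv2.resize(i,None,fx=4.5,fy=4.5,interpolation=cv2.INTER_CUBIC))
```

```text
3.2 [0.57604319 0.14560439 0.09917841] [0.57664737 0.14711148] [0.3384215  0.08362139 0.67812079] [-0.8  1.4  0.2  0. ]
```

View pics/s1.png

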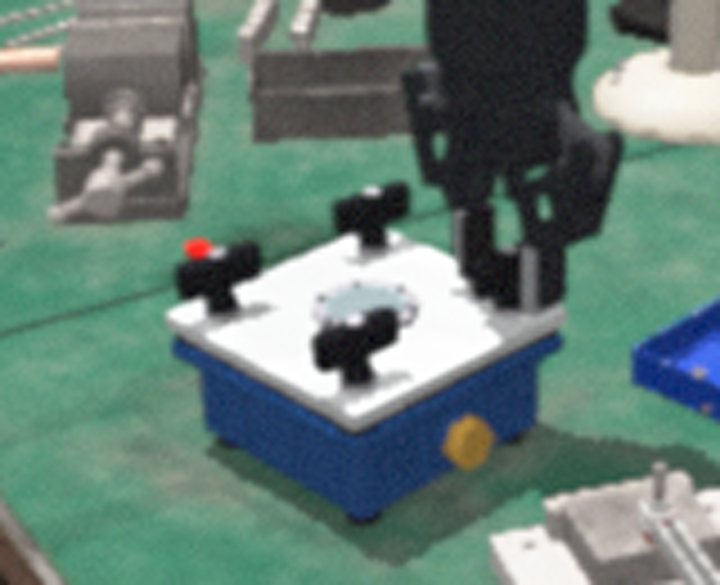

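The side view shows the open fingers on either side of the far right wing, at about (500,270) in the crop, with the tips just above the cover. I'll close with a small correction.

Request:
{"op": "jog_arm", "data": {"deltas": [-0.001,0.0015,0,0,0,0,-1,-0.001,0.0015,0,0,0,0,-1,-0.001,0.0015,0,0,0,0,-1,-0.001,0.0015,0,0,0,0,-1]}}

```text
time: 3.65
tool_pos: [0.5784, 0.147, 0.1006]
tcp_rot: [-0.208, 3.132, -0.003]
wrist_force: [1.0, -5.6, 2.5]
width: 0.139
grip_force: 27.1
```

Request:
{"op": "jog_arm", "data": {"deltas": [0,0,0.0003,0,0,8,-1,0,0,0.0006,0,0,16,-1,0,0,0.0009,0,0,24,-1,0,0,0.0012,0,0,32,-1,0,0,0.0015,0,0,40,-1,0,0,0.0018,0,0,45,-1,0,0,0.0018,0,0,45,-1]}}

```text
time: 4.35
tool_pos: [0.5781, 0.1458, 0.0988]
tcp_rot: [1.009, 2.972, -0.005]
wrist_force: [-0.3, -8.5, 4.4]
width: 0.137
grip_force: 27.3
```

Request:
{"op": "jog_arm", "data": {"deltas": [0,0,0,0,0,45,0,0,0,0,0,0,0,0,0,0,-0.04,0,0,0,0,0.025,-0.002,-0.055,0,0,-8,0,0.06,-0.005,-0.055,0,0,-16,0,0.095,-0.008,-0.055,0,0,-24,0,0.125,-0.0105,-0.055,0,0,-32,0,0.1388,-0.0118,-0.055,0,0,-40,0]}}

```text
time: 5.15
tool_pos: [0.4578, 0.2243, 0.1529]
tcp_rot: [0.081, -3.14, -0.001]
wrist_force: [0.6, 1.0, -0.2]
width: 0.499
grip_force: 0.0
```

Request:
{"op": "jog_arm", "data": {"deltas": [0,0,0,0,0,-5,0,0,0,0,0,0,-5,0,0,0,0.025,0,0,-5,0,0,0,0.045,0,0,-5,0,0,0,0.053,0,0,-5,0,0,0,0.053,0,0,-5,0]}}

```text
time: 5.75
tool_pos: [0.4591, 0.2225, 0.0983]
tcp_rot: [0.204, -3.132, 0.001]
wrist_force: [0.4, -0.3, -0.1]
width: 0.497
grip_force: 0.0
```

Run:
```python
from plan import *
from h import *
from workcell import readout,read_camera
import cv2
s=readout.read_state(); print(s["time"],s["tool_pos"],K["NL"],s["wrist_force"],s["tcp_rot"])
i=read_camera("top")["color"][190:300,165:310]
cv2.imwrite("pics/c1.png",cv2.resize(i,None,fx=5.4,fy=5.4,interpolation=cv2.INTER_CUBIC))
```

```text
5.75 [0.45907406 0.22250779 0.09831959] [0.45775263 0.22368852] [ 0.36518897 -0.27145016 -0.09991076] [ 2.04160010e-01 -3.13234266e+00  1.33018307e-03]
```

View pics/c1.png

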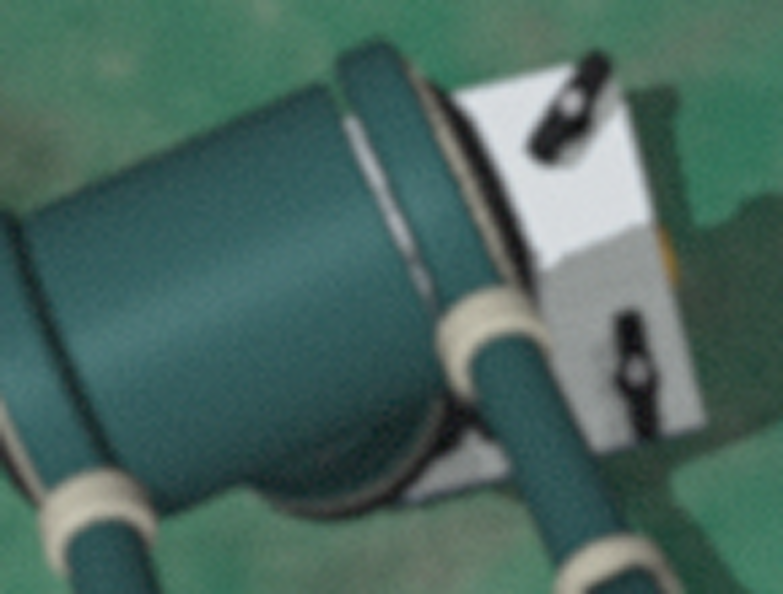

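The far right wing now runs (601,58) to (541,158), so it has turned about 44° to q ≈ 0.8-0.85. The near right knob is unchanged, and the arm hides the left side.

Request:
{"op": "jog_arm", "data": {"deltas": [0,0,0,0,0,0,-1,0,0,0,0,0,0,-1,0,0,0,0,0,0,-1,0,0,0.0004,0,0,8,-1,0,0,0.0008,0,0,16,-1,0,0,0.0012,0,0,24,-1,0,0,0.0015,0,0,32,-1,0,0,0.0018,0,0,40,-1]}}

```text
time: 6.6
tool_pos: [0.4604, 0.2217, 0.0991]
tcp_rot: [0.884, 3.013, -0.004]
wrist_force: [-0.6, -8.1, 7.1]
width: 0.131
grip_force: 27.9
```

Request:
{"op": "jog_arm", "data": {"deltas": [0,0,0,0,0,5,-1,0,0,0,0,0,5,-1]}}

```text
time: 6.8
tool_pos: [0.4602, 0.2215, 0.0989]
tcp_rot: [1.01, 2.973, -0.004]
wrist_force: [-1.2, -6.4, 5.8]
width: 0.132
grip_force: 28.7
```

```bash
sed -i 's/\[.5172,.1854\]/[.5192,.1834]/' plan.py
python3 - <<'E'
from plan import *
print(K); print(delta([.459,.2222,.097],142.6,[*K["NR"],.15],187.6))
for p,q in(("NR","FL"),("FL","FR")): print(p,q,delta([*K[p],.15],142.6,[*K[q],.15],187.6))
E
```

```text
{'FL': array([0.55748852, 0.24284737]), 'FR': array([0.57864737, 0.14511148]), 'NR': array([0.48091148, 0.12395263]), 'NL': array([0.45975263, 0.22168852])}
[-77.1 -64.7 -53.  -45. ]
NR FL [ 11.4 141.   -0.  -45. ]
FL FR [-76.2 -64.8  -0.  -45. ]
```

Request:
{"op": "jog_arm", "data": {"deltas": [0,0,0,0,0,0,0,0,0,0,0,0,0,0,0,0,-0.04,0,0,0,0,-0.0195,-0.0165,-0.055,0,0,-8,0,-0.04,-0.034,-0.055,0,0,-16,0,-0.06,-0.05,-0.055,0,0,-24,0,-0.072,-0.061,-0.055,0,0,-32,0,-0.077,-0.0647,-0.055,0,0,-40,0]}}

```text
time: 7.6
tool_pos: [0.4819, 0.1237, 0.1528]
tcp_rot: [-0.077, 3.14, 0.0]
wrist_force: [-0.4, -0.1, 0.4]
width: 0.497
grip_force: 0.0
```

Request:
{"op": "jog_arm", "data": {"deltas": [0,0,0,0,0,-5,0,0,0,0,0,0,-5,0,0,0,0.025,0,0,-5,0,0,0,0.045,0,0,-5,0,0,0,0.053,0,0,-5,0,0,0,0.053,0,0,-5,0]}}

```text
time: 8.2
tool_pos: [0.4803, 0.1249, 0.0983]
tcp_rot: [0.205, -3.132, 0.001]
wrist_force: [-0.7, -0.0, 0.0]
width: 0.503
grip_force: 0.0
```

Request:
{"op": "jog_arm", "data": {"deltas": [-0.0005,-0.001,0,0,0,0,-1,-0.0005,-0.001,0,0,0,0,-1,-0.0005,-0.001,0,0,0,0,-1,-0.0005,-0.001,0.0004,0,0,8.5,-1,-0.0005,-0.001,0.0008,0,0,17,-1,-0.0005,-0.001,0.0012,0,0,25.5,-1,-0.0005,-0.001,0.0015,0,0,34,-1,-0.0005,-0.001,0.0018,0,0,42.5,-1]}}

```text
time: 9.0
tool_pos: [0.4824, 0.1231, 0.0991]
tcp_rot: [0.951, 2.993, -0.003]
wrist_force: [-2.1, -5.6, 4.2]
width: 0.135
grip_force: 29.4
```

Request:
{"op": "jog_arm", "data": {"deltas": [0,0,0,0,0,2.5,-1,0,0,0,0,0,2.5,0,0,0,0,0,0,2.5,0,0,0,-0.04,0,0,0,0,0.002,0.035,-0.055,0,0,-8,0,0.0035,0.075,-0.055,0,0,-16,0,0.0045,0.115,-0.055,0,0,-24,0,0.0052,0.1413,-0.055,0,0,-32,0]}}

```text
time: 9.8
tool_pos: [0.5609, 0.2453, 0.154]
tcp_rot: [0.069, 3.138, 0.003]
wrist_force: [-0.4, -0.1, -0.3]
width: 0.501
grip_force: 0.0
```

Request:
{"op": "jog_arm", "data": {"deltas": [0,0,0,0,0,-8,0,0,0,0,0,0,-10.5,0,0,0,0.025,0,0,-10.5,0,0,0,0.045,0,0,-10.5,0,0,0,0.053,0,0,-10.5,0,0,0,0.053,0,0,-10.5,0]}}

```text
time: 10.4
tool_pos: [0.5579, 0.2425, 0.0985]
tcp_rot: [0.207, -3.132, 0.001]
wrist_force: [-0.4, -1.3, -1.0]
width: 0.501
grip_force: 0.0
```

Request:
{"op": "jog_arm", "data": {"deltas": [0,0,0,0,0,0,-1,0,0,0,0,0,0,-1,0,0,0,0,0,0,-1,0,0,0.0004,0,0,8.5,-1,0,0,0.0008,0,0,17,-1,0,0,0.0012,0,0,25.5,-1,0,0,0.0015,0,0,34,-1,0,0,0.0018,0,0,42.5,-1]}}

```text
time: 11.2
tool_pos: [0.5591, 0.2419, 0.0997]
tcp_rot: [0.951, 2.993, -0.002]
wrist_force: [-4.3, -4.6, 5.2]
width: 0.135
grip_force: 28.3
```

Run:
```python
from plan import *
print(delta([*K["FL"],.097],145.1,[*K["FR"],.152],142.6))
for p,q in(("FR","NL"),("NL","NR"),("NR","FL")): print(p,q,delta([*K[p],.15],95.6,[*K[q],.15],142.6))
```

```text
[-73.3 -68.1 -55.    2.5]
FR NL [  87.8 -110.9   -0.   -47. ]
NL NR [-99.3  11.5  -0.  -47. ]
NR FL [110.9  87.8  -0.  -47. ]
```

Request:
{"op": "jog_arm", "data": {"deltas": [0,0,0,0,0,2.5,-1,0,0,0,0,0,2.5,0,0,0,0,0,0,2.5,0,0,0,-0.04,0,0,2.5,0,-0.025,-0.023,-0.055,0,0,2.5,0,-0.05,-0.0465,-0.055,0,0,2.5,0,-0.068,-0.063,-0.055,0,0,2.5,0,-0.0733,-0.0681,-0.055,0,0,2.5,0]}}

```text
time: 12.0
tool_pos: [0.5809, 0.1431, 0.1538]
tcp_rot: [1.01, 2.973, 0.001]
wrist_force: [0.6, 0.5, 0.2]
width: 0.5
grip_force: 0.0
```

Request:
{"op": "jog_arm", "data": {"deltas": [0,0,0,0,0,0,0,0,0,0.025,0,0,0,0,0,0,0.045,0,0,0,0,0,0,0.055,0,0,0,0,0,0,0.055,0,0,0,0]}}

```text
time: 12.5
tool_pos: [0.5782, 0.1456, 0.096]
tcp_rot: [-1.006, -2.972, 0.003]
wrist_force: [-0.3, -0.4, 0.5]
width: 0.498
grip_force: 0.0
```

Run:
```python
from workcell import readout,read_camera
import cv2
s=readout.read_state(); print(s["time"],s["tool_pos"],s["wrist_force"],s["tcp_rot"])
a=read_camera("top")["color"][190:300,165:310]
i=read_camera("side")["color"][160:270,175:320]
cv2.imwrite("pics/s2.png",cv2.hconcat([cv2.resize(k,None,fx=2.75,fy=4,interpolation=cv2.INTER_CUBIC) if 0 else cv2.resize(k,None,fx=2.75,fy=2.75,interpolation=cv2.INTER_CUBIC) for k in(a,i)]))
```

```text
12.5 [0.57824243 0.14559929 0.09599598] [-0.34578969 -0.3841873   0.45523497] [-1.00557238e+00 -2.97243924e+00  2.72325765e-03]
```

View pics/s2.png

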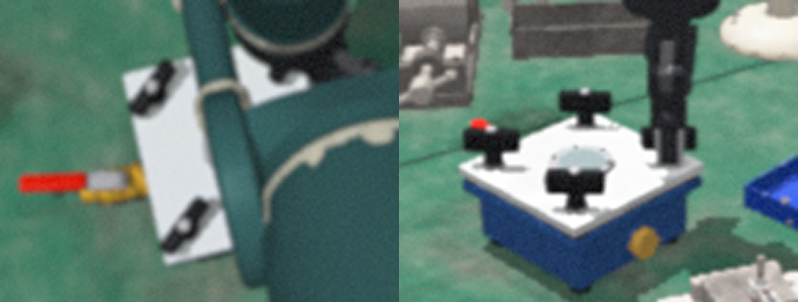

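The two wings visible from above on the left stand at about 45°, and the side view shows the near right the same, with the gripper straddling the far right wing. The first pass is done, so I'm starting the second.

Request:
{"op": "jog_arm", "data": {"deltas": [0,0,0,0,0,0,-1,0,0,0,0,0,0,-1,0,0,0,0,0,0,-1,0,0,0.0004,0,0,8.5,-1,0,0,0.0008,0,0,17,-1,0,0,0.0012,0,0,25.5,-1,0,0,0.0015,0,0,34,-1,0,0,0.0018,0,0,42.5,-1]}}

```text
time: 13.4
tool_pos: [0.5778, 0.1427, 0.0974]
tcp_rot: [-2.024, -2.401, 0.01]
wrist_force: [-10.9, -8.0, 12.4]
width: 0.135
grip_force: 29.7
```

Request:
{"op": "jog_arm", "data": {"deltas": [0,0,0,0,0,4.5,-1,0,0,0,0,0,4.5,-1]}}

```text
time: 13.6
tool_pos: [0.5775, 0.1427, 0.0973]
tcp_rot: [-2.111, -2.325, 0.011]
wrist_force: [-10.0, -7.8, 11.7]
width: 0.136
grip_force: 34.5
```

Run:
```python
from plan import *
from workcell import readout
s=readout.read_state(); t=s["tcp_rot"]; y=2*np.degrees(np.arctan2(t[1],t[0]))%360
print(y,"q",np.pi+YAW-np.radians(y),s["torque"],s["q"][5])
```

```text
95.52461617332438 q 1.6875735846614566 [-1.31345652  1.75552285  0.32518989] 0.10732501364943277
```

Request:
{"op": "jog_arm", "data": {"deltas": [0,0,0,0,0,0,0,0,0,0,0,0,0,0,0,0,-0.04,0,0,0,0,0.02,-0.025,-0.055,0,0,-8,0,0.045,-0.057,-0.055,0,0,-16,0,0.07,-0.088,-0.055,0,0,-24,0,0.082,-0.104,-0.055,0,0,-32,0,0.0878,-0.111,-0.055,0,0,-40,0]}}

```text
time: 14.4
tool_pos: [0.4595, 0.2229, 0.1515]
tcp_rot: [-1.177, -2.912, -0.002]
wrist_force: [0.4, -0.6, -0.7]
width: 0.502
grip_force: 0.0
```

Request:
{"op": "jog_arm", "data": {"deltas": [0,0,0,0,0,-7,0,0,0,0,0,0,-7,0,0,0,0.025,0,0,-7,0,0,0,0.045,0,0,-7,0,0,0,0.0545,0,0,-7,0,0,0,0.0545,0,0,-7,0]}}

```text
time: 15.0
tool_pos: [0.4601, 0.221, 0.0953]
tcp_rot: [-1.011, -2.972, 0.003]
wrist_force: [-1.1, 0.1, -0.6]
width: 0.5
grip_force: 0.0
```

Request:
{"op": "jog_arm", "data": {"deltas": [0,0,0,0,0,0,-1,0,0,0,0,0,0,-1,0,0,0,0,0,0,-1,0,0,0.0002,0,0,8.5,-1,0,0,0.0004,0,0,17,-1,0,0,0.0006,0,0,25.5,-1,0,0,0.0008,0,0,34,-1,0,0,0.001,0,0,42.5,-1]}}

```text
time: 15.8
tool_pos: [0.4588, 0.2195, 0.096]
tcp_rot: [-2.024, -2.401, 0.01]
wrist_force: [-7.8, -8.3, 7.2]
width: 0.146
grip_force: 28.8
```

Request:
{"op": "jog_arm", "data": {"deltas": [0,0,0,0,0,4.5,-1,0,0,0,0,0,4.5,-1]}}

```text
time: 16.0
tool_pos: [0.4585, 0.2194, 0.0959]
tcp_rot: [-2.112, -2.324, 0.011]
wrist_force: [-7.5, -8.8, 7.3]
width: 0.143
grip_force: 29.1
```

Request:
{"op": "jog_arm", "data": {"deltas": [0,0,0,0,0,0,0,0,0,0,0,0,0,0,0,0,-0.04,0,0,0,0,-0.02,0.0025,-0.055,0,0,-8,0,-0.05,0.0055,-0.055,0,0,-16,0,-0.08,0.009,-0.055,0,0,-24,0,-0.095,0.011,-0.055,0,0,-32,0,-0.0993,0.0115,-0.055,0,0,-40,0]}}

```text
time: 16.8
tool_pos: [0.4834, 0.1227, 0.1517]
tcp_rot: [1.182, 2.908, 0.002]
wrist_force: [0.5, 0.7, 0.6]
width: 0.502
grip_force: 0.0
```

Request:
{"op": "jog_arm", "data": {"deltas": [0,0,0,0,0,-7,0,0,0,0,0,0,-7,0,0,0,0.025,0,0,-7,0,0,0,0.045,0,0,-7,0,0,0,0.054,0,0,-7,0,0,0,0.054,0,0,-7,0]}}

```text
time: 17.4
tool_pos: [0.481, 0.1239, 0.0955]
tcp_rot: [-1.01, -2.972, 0.002]
wrist_force: [-0.2, 0.0, 0.0]
width: 0.498
grip_force: 0.0
```

Request:
{"op": "jog_arm", "data": {"deltas": [0,0,0,0,0,0,-1,0,0,0,0,0,0,-1,0,0,0,0,0,0,-1,0,0,0.0002,0,0,8.5,-1,0,0,0.0004,0,0,17,-1,0,0,0.0006,0,0,25.5,-1,0,0,0.0008,0,0,34,-1,0,0,0.001,0,0,42.5,-1]}}

```text
time: 18.2
tool_pos: [0.4799, 0.1218, 0.096]
tcp_rot: [-2.024, -2.401, 0.01]
wrist_force: [-7.4, -8.9, 6.1]
width: 0.142
grip_force: 28.7
```

Request:
{"op": "jog_arm", "data": {"deltas": [0,0,0,0,0,4.5,-1,0,0,0,0,0,4.5,-1]}}

```text
time: 18.4
tool_pos: [0.4796, 0.1217, 0.0959]
tcp_rot: [-2.111, -2.325, 0.011]
wrist_force: [-7.1, -8.9, 6.3]
width: 0.143
grip_force: 29.2
```

Request:
{"op": "jog_arm", "data": {"deltas": [0,0,0,0,0,0,0,0,0,0,0,0,0,0,0,0,-0.04,0,0,0,0,0.025,0.02,-0.055,0,0,-8,0,0.057,0.045,-0.055,0,0,-16,0,0.088,0.07,-0.055,0,0,-24,0,0.105,0.083,-0.055,0,0,-32,0,0.111,0.0878,-0.055,0,0,-40,0]}}

```text
time: 19.2
tool_pos: [0.5608, 0.2458, 0.1517]
tcp_rot: [1.177, 2.911, 0.005]
wrist_force: [0.1, -0.5, -0.9]
width: 0.496
grip_force: 0.0
```

Request:
{"op": "jog_arm", "data": {"deltas": [0,0,0,0,0,-7,0,0,0,0,0,0,-7,0,0,0,0.025,0,0,-7,0,0,0,0.045,0,0,-7,0,0,0,0.054,0,0,-7,0,0,0,0.054,0,0,-7,0]}}

```text
time: 19.8
tool_pos: [0.5576, 0.2423, 0.0953]
tcp_rot: [-1.011, -2.972, 0.003]
wrist_force: [0.2, -0.7, 0.2]
width: 0.503
grip_force: 0.0
```

Request:
{"op": "jog_arm", "data": {"deltas": [0,0,0,0,0,0,-1,0,0,0,0,0,0,-1,0,0,0,0,0,0,-1,0,0,0.0002,0,0,8.5,-1,0,0,0.0004,0,0,17,-1,0,0,0.0006,0,0,25.5,-1,0,0,0.0008,0,0,34,-1,0,0,0.001,0,0,42.5,-1]}}

```text
time: 20.6
tool_pos: [0.5566, 0.2407, 0.0963]
tcp_rot: [-2.025, -2.401, 0.01]
wrist_force: [-8.4, -6.8, 7.3]
width: 0.142
grip_force: 29.1
```

Request:
{"op": "jog_arm", "data": {"deltas": [0,0,0,0,0,4.5,-1,0,0,0,0,0,4.5,-1]}}

```text
time: 20.8
tool_pos: [0.5563, 0.2406, 0.0962]
tcp_rot: [-2.112, -2.324, 0.011]
wrist_force: [-7.5, -7.6, 7.2]
width: 0.139
grip_force: 30.8
```

Request:
{"op": "jog_arm", "data": {"deltas": [0,0,0,0,0,0,0,0,0,0,0,0,0,0,0,0,-0.04,0,0,0,0,0.023,-0.02,-0.055,0,0,-8,-0.5,0.046,-0.041,-0.055,0,0,-16,-1,0.069,-0.062,-0.055,0,0,-24,-1,0.085,-0.077,-0.055,0,0,-32,-1,0.0915,-0.083,-0.055,0,0,-40,-1]}}

```text
time: 21.6
tool_pos: [0.4663, 0.3279, 0.1516]
tcp_rot: [1.177, 2.912, 0.004]
wrist_force: [-0.1, -0.1, 0.0]
width: -0.004
grip_force: 0.0
```

Request:
{"op": "jog_arm", "data": {"deltas": [0,0,0,0,0,-8.5,-1,0,0,0,0,0,-17,-1,0,0,0,0,0,-25.5,-1,0,0,0,0,0,-34,-1,0,0,0,0,0,-42.5,-1,0,0,0,0,0,-51,-1,0,0,0,0,0,-51,-1]}}

```text
time: 22.3
tool_pos: [0.4679, 0.3265, 0.1515]
tcp_rot: [-0.18, 3.135, 0.002]
wrist_force: [0.7, -0.3, 0.4]
width: 0.001
grip_force: 0.0
```

Run:
```python
from workcell import readout,read_camera
import cv2
s=readout.read_state(); print(s["time"],s["tool_pos"],s["wrist_force"],s["tcp_rot"],s["q"])
a=read_camera("top")["color"][190:300,165:310]
i=read_camera("side")["color"][160:270,175:320]
cv2.imwrite("pics/s3.png",cv2.hconcat([cv2.resize(k,None,fx=2.75,fy=2.75,interpolation=cv2.INTER_CUBIC) for k in(a,i)]))
```

```text
22.3 [0.46785202 0.3265484  0.1514966 ] [ 0.6988279  -0.31012048  0.44339198] [-1.80038506e-01  3.13478084e+00  2.04859948e-03] [ 5.65511300e-01  1.46972783e-01  1.93069825e+00  3.88697555e-04
  1.06184929e+00 -1.12021316e+00]
```

View pics/s3.png

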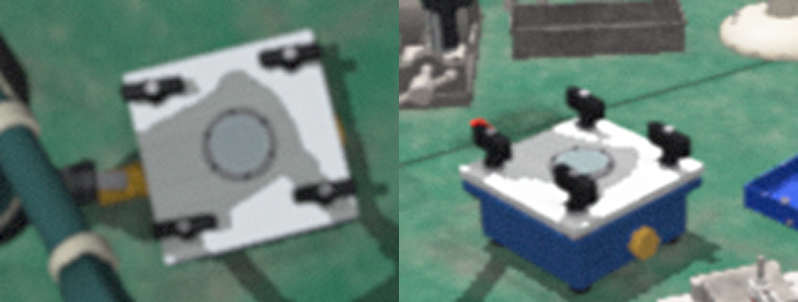

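All four wings now lie nearly across (horizontal in the top view), and the cover looks level from the side. The lever's grey inner end is visible at about (112,182), partly under the arm. Next I'll go down beside the lever with the fingers shut and push.

Request:
{"op": "jog_arm", "data": {"deltas": [0,0,0.03,0,0,0,-1,0,0,0.06,0,0,0,-1,0,0,0.085,0,0,0,-1,0,0,0.0945,0,0,0,-1,0,0,0.0945,0,0,0,-1]}}

```text
time: 22.9
tool_pos: [0.4662, 0.3252, 0.0548]
tcp_rot: [0.177, -3.134, 0.002]
wrist_force: [0.2, -0.3, 0.1]
width: 0.005
grip_force: 0.0
```

Request:
{"op": "jog_arm", "data": {"deltas": [-0.0136,0.0017,0,0,0,5.7,-1,-0.0242,0.0026,0,0,0,14.3,-1,-0.0328,0.0025,0,0,0,22.8,-1,-0.0413,0.001,0,0,0,31.3,-1,-0.0495,-0.0017,0,0,0,39.8,-1,-0.0573,-0.0056,0,0,0,48.3,-1]}}

```text
time: 23.5
tool_pos: [0.5254, 0.3275, 0.058]
tcp_rot: [1.13, 2.931, 0.002]
wrist_force: [-2.5, 0.3, 0.3]
width: 0.001
grip_force: 1.0
```

Request:
{"op": "jog_arm", "data": {"deltas": [-0.0084,0.0019,0,0,0,8.5,-1,-0.0171,0.0026,0,0,0,17,-1,-0.0256,0.002,0,0,0,25.5,-1,-0.0313,0.0008,0,0,0,32,-1,-0.0352,-0.0003,0,0,0,36,-1,-0.0372,-0.0018,0,0,0,36,-1,-0.0372,-0.0018,0,0,0,36,-1]}}

```text
time: 24.2
tool_pos: [0.5516, 0.3047, 0.0585]
tcp_rot: [-1.974, -2.44, -0.01]
wrist_force: [-4.1, 10.9, -2.0]
width: -0.002
grip_force: 5.9
```

Request:
{"op": "jog_arm", "data": {"deltas": [0.015,0,0,0,0,0,-1,0.03,0,0,0,0,0,-1,0.03,0,-0.04,0,0,0,-1,0.03,0,-0.09,0,0,0,-1,0.03,0,-0.14,0,0,0,-1,0.07,0,-0.16,0,0,0,-1,0.11,0,-0.16,0,0,0,-1,0.13,0,-0.16,0,0,0,-1]}}

```text
time: 25.0
tool_pos: [0.5239, 0.4317, 0.2195]
tcp_rot: [1.97, 2.446, 0.008]
wrist_force: [0.3, 0.1, 0.5]
width: 0.004
grip_force: 0.0
```

Run:
```python
from workcell import readout,read_camera
import cv2
a=read_camera("top")["color"]
cv2.imwrite("pics/top4.png",a); a=a[190:300,165:310]
cv2.imwrite("pics/c4.png",cv2.resize(a,None,fx=5.4,fy=5.4,interpolation=cv2.INTER_CUBIC))
```

```text
(no output)
```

View pics/c4.png

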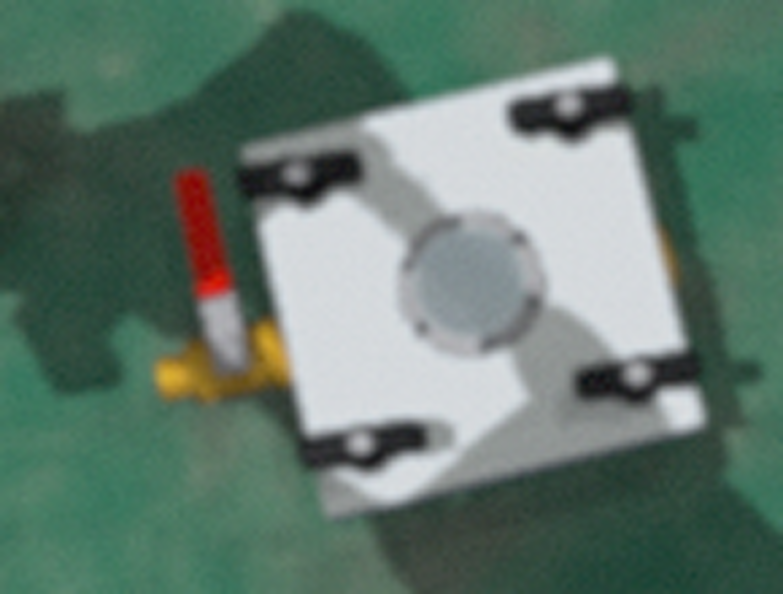

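The red lever, from (192,172) to (232,365), is parallel to the cover's side edge, so it's shut. The wing ends are FL (241,183)-(359,167), FR (513,118)-(630,101), NR (580,386)-(697,368) and NL (306,455)-(426,437). I'll compute the angles.

Run:
```python
from h import *
c=dict(fx=528.10354,fy=528.10354,cx=279.92676,cy=203.94068,origin=[.35653464,.14010554,1.10440504],attitude=[-2.07085807,2.14012132,-.24671836])
for n,e in dict(FL=(241,183,359,167),FR=(513,118,630,101),NR=(580,386,697,368),NL=(306,455,426,437)).items():
    d=crop(c,*e[2:],.1)-crop(c,*e[:2],.1); print(n,.2132-np.arctan2(d[1],d[0]))
d=crop(c,192,172,.0545)-crop(c,232,365,.0545); print("lever",.2132+np.pi/2-np.arctan2(d[1],d[0]))
```

```text
FL 1.6788534114281433
FR 1.66875574343348
NR 1.6639777452423732
NL 1.6681070980087482
lever 1.5844908879451416
```

All four knobs read 1.65 rad or more and the lever reads 1.57 or more, so everything is at its stop, within measurement error. Handing in.

```bash
python3 -c "
from workcell import finish_job
print(finish_job())"
```

```text
the job is handed in; nothing more can be done
None
```

I tightened all four knobs crosswise in two passes to their stops (about 1.67 rad each in the last picture), shut the drain lever (about 1.58 rad) and handed the job in at about 25 s. The hand-in gave no verdict, and I judged the cover level only by eye in the side view.

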